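# Present a wax block to the block reader

### The job

In the histology lab, take the standard wax block (the smaller of the two on the chill tray) and seat it flat, wax up, in the nest of the aluminium carrier. Then lift the carrier by its upright handle, pass it level and without forcing it through the slot of the block reader until the block is on the reading spot inside, and finish while still holding it there by the handle, hanging freely from the gripper rather than leaning on the reader. Leave the large block, the mould, the brush and the jar where they are.

Things in the scene. Friction and masses are not known exactly. Their poses are not given: they have to be found in the camera images.
- block: standard wax block, loose, wax up on the chill tray: white plastic cassette 40 (its x) x 28 (its y) x 6 mm, sloped label face at its +x end, and on it a pale wax slab 31 x 25 x 6 mm with a pink-brown round of tissue; 12 mm tall in all, about 22 g. Origin: centre of the underside; z up out of the wax. Fits the nest either way round.
- carrier: loose carrier, about 140 g, flat on the bench: aluminium tray 165 x 64 x 4 mm. +x is the way into the reader. Origin: underside, below the nest's middle; tray spans x -133 to +32, y -32 to +32 mm. Upright black handle at the rear: 38 mm along x, 12 mm thick (y), centred at x = -110, top 54 mm above the underside.
- nest (a point): middle of the carrier's nest floor, on the tray's top, 4 mm above the carrier's underside, turned like the carrier. Two end brackets leave a space 44 (x) x 31 mm (y); they stand 8 mm above the floor, the upper half a lead-in that opens out by 2 mm a side, and wrap only 3 to 5 mm round the ends of the block's long sides, which stay free for fingers. Loaded, the carrier is 16 mm high.
- carrier_grip (a point): middle of the carrier's handle, 38 mm above the carrier's underside, 110 mm behind the nest: pinch the handle here from above, across its 12 mm thickness (the carrier's y)
- reader: fixed ivory housing 200 wide, 210 deep, 150 mm high. Origin: face of front panel, bench height, below the slot's middle; +x leads in, y along the slot. Slot 66 wide (y +-33) x 18 mm high, 60 to 78 mm above the bench (2 mm more than the loaded carrier), panel 8 mm; black lips flare out 6 mm in front at 45 deg. Hollow behind: nothing bears or stops the carrier.
- read_spot (a point): reading spot inside, turned like the reader: 45 mm behind the panel's face, mid-slot, 65 mm above the bench. The nest point comes here, carrier's x along the reader's x; the carrier's underside is then 61 mm above the bench, 1 mm above the slot's lower edge, and the handle's middle 65 mm in front of the panel.
- chill_tray: fixed flat steel chill tray 230 (x) x 130 (y) mm, its top 12 mm above the bench, no rim. Origin: centre of its underside, on the bench.
- macro_block: bystander on the chill tray: large wax block on a white cassette 75 x 52 x 8 mm, wax to 16 mm height, loose. Origin: centre of the underside.
- mould: bystander on the bench: steel embedding mould, open tray with a flange, 62 x 42 x 12 mm. Origin: centre of the underside.
- brush: bystander on the bench: brush 170 mm long. Origin near its middle.
- jar: bystander on the bench: closed jar 52 mm wide, 75 mm high. Origin: centre of the underside.

How it is judged:
By the outcome, as a careful person would: the job done as asked, in the order asked, and still so for the second after the job is handed in, while the arm keeps its last pose, push and grip.
It also fails if it takes over 64 s, if anything falls off the work surface, if the arm or the gripper's body presses on something with over 40 N, if the wrist force passes 120 N, or if a joint passes its speed limit or range.

### The arm

A 6-joint arm with a two-finger parallel gripper is mounted at the origin on the work surface. World frame = base frame: x ahead of the robot, y to its left, z up, the work surface at z = 0. Lengths are in mm, angles in degrees, forces in N, time in s.
With the tool pointing down it reaches from about 300 to 850 mm from the base axis. Payload 4.2 kg.
Tool frame: the origin (TCP) lies between the finger pads, 19 mm behind the fingertips; this is the grasp point; z points along the fingers, y is the line along which they close (so a half turn about z gives the same grasp; the last joint's range is limited). The gripper opens to 91 mm and grips with 3 to 60 N. Pads are 32 mm wide; open, the fingers measure 118 mm over their backs; the gripper's body (76 mm by 178 mm) begins 60 mm behind the grasp point.
Start: joints at [-64.343, 18.312, 89.639, -0, 72.044, -1.146], TCP at [259.286, -513.237, 232.776] pointing down, gripper open.
Joint ranges: [-177.97, 177.97], [-48.28, 115.42], [12.27, 149.76], [-77.06, 257.06], [2.81, 150.46], [-146.56, 146.56]. Speed limits (degrees/s): [147.25, 147.25, 180, 180, 180, 180].

### API

Orientations are given as [roll, pitch, yaw] about the fixed x, y, z axes, in that order (R = Rz(yaw) Ry(pitch) Rx(roll)).
In Python, from workcell import state, grab_frame, camera_model, job_done gives the robot as it stands.
- The arm moves only by the shell command python3 -m pendant 'ROWS' [OPENING] [FORCE]. ROWS is a JSON list of rows, 1 to 8 of them, each an object with the fields trans (a list: dx, dy, dz in mm), rot (a list: a rotation vector rx, ry, rz in degrees); a field left out counts as zero; each row shifts and turns the commanded pose from where the row before left it, along the tool's axes as they then stand; what a row does not reach is not made up. A row lasts 1/10 s, in which the tool goes at most 50 mm and 8.59 degrees, less where a joint would pass 70% of its speed; a pose out of reach is approached as far as the arm can. OPENING is the finger opening in mm, set as the command begins (- or left out keeps the last). The fingers move at their own pace and stop on an object; FORCE is the grip in N (left out, the last holds). Time passes only in rows, so rows that do not move let the fingers close. It prints the time, the measured TCP pose, the force, the opening and the grip force at its end. Input that does not fit is refused with a message, and nothing moves.
- state(): the state, without advancing time (a new reading comes with each control period).
- grab_frame(name): name is "scene" or "side" or "wrist"; returns the picture (420x560x3 uint8, blue, green, red); there is no depth.
- camera_model(name): a dict with "fx", "fy", "cx", "cy" (pixels), "D" ([k1, k2, p1, p2, k3] as OpenCV has them; the pictures are not rectified), "T" (4x4, takes a point from camera to world coordinates). Camera axes: x right, y up, looking along -z (the intrinsics and any distortion apply to the point x, -y, -z); pixel columns grow to the right and rows downward; lengths in mm; the calibration is good to about 2 mm. A picture is of the moment at which its call begins: read the wrist's pose just before it. camera_model takes no time and is no camera call; for the wrist camera it gives the pose at the moment of the call.
- job_done(): hands the job in; it is judged then, once.
The state is a dict: "time_s": time; "qpos": joint angles; "qvel": joint speeds; "effort": joint torques, N m; "ee_pos": TCP position; "ee_rot": TCP orientation; "force": force on the tool from outside, world axes, zero at the start; "torque": the same for the moment, N m; "gripper_width": finger opening in mm; "gripper_force": force on a finger pad.
Only numpy, scipy, OpenCV 4.12 (cv2) and the standard library are available. Lean on these libraries where they do the work, as an engineer would, in place of code of your own. Each camera call takes 0.05 s, during which the arm holds its last target. There are 200 camera calls.

## Working session

There is one attempt and no reset: what is moved stays moved. The work goes in short steps, Python scripts to look and compute and a shell command to move; the robot and the scene stay as the last step left them, time stands still between calls to the robot, and variables do not carry over. Pictures are saved under pics/ and viewed, at most 10 in all, crops included, and the job is handed in when it is done.

```bash
ls; mkdir -p pics
python3 - <<'E'
from workcell import *
import cv2,numpy as np
s=state();print(s)
ims=[]
for n in("scene","side","wrist"):
    im=grab_frame(n);cv2.imwrite(f"pics/{n}0.png",im)
    m=camera_model(n);print(n,m["fx"],m["fy"],m["cx"],m["cy"],m["D"],np.round(m["T"],3).tolist())
E
```

```text
pics
{'time_s': 0.0, 'qpos': array([-6.43438061e+01,  1.83537057e+01,  8.97080957e+01,  8.10079348e-05,
        7.20433614e+01, -1.14597274e+00]), 'qvel': array([ 0.05622098,  0.08105302,  0.03118065, -0.04608463,  0.02802359,
       -0.08096308]), 'effort': array([-1.10248253e-03, -4.12465560e+01, -2.31976533e+01,  7.27452594e-02,
        4.55895730e-02, -1.26621212e-04]), 'ee_pos': array([ 259.06629947, -512.79320769,  231.88810749]), 'ee_rot': array([-1.79894860e+02, -2.18022057e-03,  2.68021396e+01]), 'force': array([-0.44865578, -0.39721757,  0.15017171]), 'torque': array([-0.01941214, -0.03406275,  0.03126918]), 'gripper_force': 0.0, 'gripper_width': 90.93218201356815}
scene 416.39235392631537 416.39235392631537 284.2199064398611 216.0162813475356 [0.03805016 0.         0.         0.         0.        ] [[-0.462, -0.501, 0.732, 1174.863], [0.887, -0.256, 0.384, 361.939], [-0.005, 0.827, 0.563, 517.883], [0.0, 0.0, 0.0, 1.0]]
side 498.66823923302735 498.66823923302735 275.9537821999459 198.98699284249636 [0.02335026 0.         0.         0.         0.        ] [[-0.99, 0.084, -0.109, 461.403], [-0.138, -0.621, 0.772, 929.725], [-0.003, 0.779, 0.627, 745.85], [0.0, 0.0, 0.0, 1.0]]
wrist 305.2996793541555 305.2996793541555 277.7579217975954 212.00114641201165 [-0.05379051  0.          0.          0.          0.        ] [[0.451, 0.857, 0.248, 331.496], [-0.893, 0.433, 0.124, -477.561], [-0.001, -0.277, 0.961, 385.69], [0.0, 0.0, 0.0, 1.0]]
```

View pics/scene0.png

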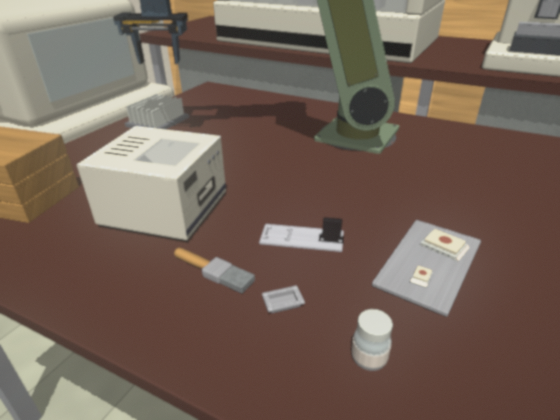

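View pics/side0.png

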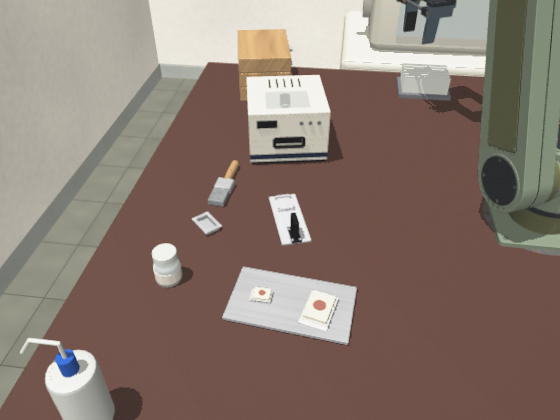

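The scene view shows the small block at (422,275), the large block at (445,242), the carrier at (302,237) with its handle at (332,230), and the reader at (160,180) with its slot at (207,190). In the side view the small block is at (261,295), the carrier at (289,218), the handle at (295,228), and the slot at (289,142).

```bash
cat > h.py <<'E'
import cv2,numpy as np
from workcell import *
from scipy.spatial.transform import Rotation as Ro
def ray(m,uv):
    K=np.array([[m["fx"],0,m["cx"]],[0,m["fy"],m["cy"]],[0,0,1]])
    p=cv2.undistortPoints(np.array(uv,float).reshape(-1,1,2),K,np.array(m["D"],float)).reshape(-1,2)
    d=np.c_[p[:,0],-p[:,1],-np.ones(len(p))]@np.array(m["T"])[:3,:3].T
    return np.array(m["T"])[:3,3],d
def onz(m,uv,z):
    o,d=ray(m,uv);return o+d*((z-o[2])/d[:,2])[:,None]
def togo(target,rpy=None):
    s=state();R=Ro.from_euler('xyz',s["ee_rot"],degrees=True)
    print("t",round(s["time_s"],2),"tcp",np.round(s["ee_pos"],1),np.round(s["ee_rot"],2))
    d=R.inv().apply(np.array(target)-s["ee_pos"])
    r=np.zeros(3) if rpy is None else (R.inv()*Ro.from_euler('xyz',rpy,degrees=True)).as_rotvec(degrees=True)
    print("go",np.round(d,1),np.round(r,2))
def snap(n,f):
    m=camera_model(n);im=grab_frame(n);cv2.imwrite(f"pics/{f}.png",im);return m,im
E
python3 - <<'E'
from h import *
for n,pts in {"side":[((261,295),20),((320,307),26),((289,218),4),((295,215),54),((289,142),69),((207,223),6),((167,262),40)],
 "scene":[((422,275),20),((445,242),26),((302,237),4),((332,220),54),((207,190),69),((284,298),6),((373,340),40)]}.items():
    m=camera_model(n)
    for p,z in pts: print(n,p,np.round(onz(m,[p],z)[0]))
m=camera_model("side")
print(np.round(onz(m,[(234,271),(356,290),(348,336),(226,323)],12)))
print(np.round(onz(m,[(271,199),(294,195),(309,240),(285,243)],4)))
print(np.round(onz(m,[(252,158),(326,157)],5)))
E
```

```text
side (261, 295) [576. 324.  20.]
side (320, 307) [465. 342.  26.]
side (289, 218) [552.  80.   4.]
side (295, 215) [534. 126.  54.]
side (289, 142) [ 578. -136.   69.]
side (207, 223) [731. 124.   6.]
side (167, 262) [768. 283.  40.]
scene (422, 275) [580. 321.  20.]
scene (445, 242) [473. 340.  26.]
scene (302, 237) [557.  79.   4.]
scene (332, 220) [541. 135.  54.]
scene (207, 190) [ 578. -135.   69.]
scene (284, 298) [728. 126.   6.]
scene (373, 340) [772. 291.  40.]
[[641. 264.  12.]
 [400. 280.  12.]
 [412. 387.  12.]
 [629. 389.  12.]]
[[602.  18.   4.]
 [550.  -5.   4.]
 [501. 146.   4.]
 [551. 162.   4.]]
[[ 677. -145.    5.]
 [ 484. -176.    5.]]
```

```bash
python3 -c "
import cv2;a=cv2.imread('pics/side0.png')[120:350,180:400];cv2.imwrite('pics/sc.png',cv2.resize(a,None,fx=2.6,fy=2.6,interpolation=3)[:600])"
python3 -m pendant '[{"trans":[36, -33, 0]}, {"trans":[36, -33, 0]}, {"trans":[36, -33, 0]}, {"trans":[36, -33, 0]}, {"trans":[36, -33, 0]}, {"trans":[36, -33, 0]}, {"trans":[36, -33, 0]}, {"trans":[36, -33, 0]}]'
python3 -m pendant '[{"trans":[36, -33, 0]}, {"trans":[36, -33, 0]}, {"trans":[36, -33, 0]}, {"trans":[36, -33, 0]}, {"trans":[36, -33, 0]}, {"trans":[36, -33, 0]}, {"trans":[36, -33, 0], "rot":[0, 0, -8]}, {"trans":[36, -33, 0], "rot":[0, 0, -8]}]'
python3 -m pendant '[{"rot":[0, 0, -8.5]}, {"rot":[0, 0, -8.5]}, {"rot":[0, 0, -8.5]}, {"rot":[0, 0, -8.5]}, {"rot":[0, 0, -8.5]}, {"rot":[0, 0, -8.5]}, {"rot":[0, 0, -8.5]}, {"rot":[0, 0, -8.5]}]'
python3 -m pendant '[{"rot":[0, 0, -8.5]}, {"rot":[0, 0, -8.5]}, {"rot":[0, 0, -8.5]}, {"rot":[0, 0, -8.5]}, {"rot":[0, 0, -8.5]}, {"rot":[0, 0, -8.5]}, {"rot":[0, 0, -8.5]}, {"rot":[0, 0, -8.5]}]'
python3 -c "
from h import *
togo([570,322,200],[180,0,180])"
```

```text
time_s: 0.95
ee_pos: [397.4, -145.8, 232.8]
ee_rot: [180.0, -0.0, 26.8]
force: [1.2, -0.6, -0.6]
gripper_width: 91.3
gripper_force: 0.0
time_s: 1.75
ee_pos: [529.5, 221.7, 232.3]
ee_rot: [180.0, 0.0, 43.1]
force: [1.0, 0.0, -0.0]
gripper_width: 91.4
gripper_force: 0.0
time_s: 2.55
ee_pos: [528.6, 219.6, 232.3]
ee_rot: [-180.0, 0.0, 111.2]
force: [0.6, 0.0, -0.7]
gripper_width: 91.2
gripper_force: 0.0
time_s: 3.35
ee_pos: [528.6, 219.6, 232.3]
ee_rot: [-180.0, -0.0, 179.2]
force: [-0.0, 0.6, -0.6]
gripper_width: 91.0
gripper_force: 0.0
t 3.35 tcp [528.6 219.6 232.3] [-1.7998e+02 -4.0000e-02  1.7915e+02]
go [-39.9 103.   32.3] [-0.02 -0.04 -0.85]
```

```bash
python3 -m pendant '[{"trans":[-13, 34, 10]}, {"trans":[-13, 34, 11]}, {"trans":[-13, 34, 11], "rot":[0, 0, -0.8]}, {}, {}]'
python3 - <<'E'
from h import *
m,im=snap("wrist","w1");print(state()["ee_pos"])
E
```

```text
time_s: 3.85
ee_pos: [569.5, 321.1, 199.5]
ee_rot: [-179.9, -0.1, 179.7]
force: [-0.2, -0.3, 0.5]
gripper_width: 91.3
gripper_force: 0.0
[569.5320749  320.41401523 200.30689228]
```

View pics/w1.png

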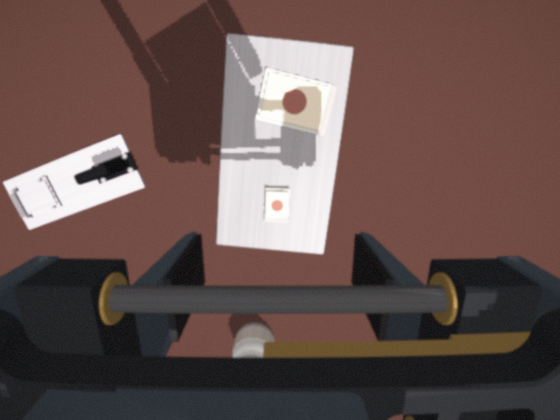

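The wrist view shows the small block at (277,204), long axis nearly vertical, its tissue dot at (277,206), the large block at (294,101), and the carrier at the left with its nest around (37,195) and handle near (105,168).

Run:
```python
from h import *
im=cv2.imread("pics/w1.png");m=camera_model("wrist")
hsv=cv2.cvtColor(im,cv2.COLOR_BGR2HSV)
for p in [(277,206),(277,195),(270,190),(277,218),(250,180),(277,188)]: print(p,im[p[1],p[0]],hsv[p[1],p[0]])
c=im[160:250,230:330];cv2.imwrite("pics/w1c.png",cv2.resize(c,None,fx=6,fy=6,interpolation=2))
print(onz(m,[(277,204)],24), onz(m,[(277,206)],24))
T=np.linalg.inv(m["T"]);p=T@np.r_[state()["ee_pos"],1];print("tcp px",m["cx"]+m["fx"]*p[0]/-p[2],m["cy"]+m["fy"]*-p[1]/-p[2])
```

```text
(277, 206) [150 166 238] [  5  94 238]
(277, 195) [252 254 254] [ 30   2 254]
(270, 190) [202 214 220] [ 20  21 220]
(277, 218) [246 249 251] [ 18   5 251]
(250, 180) [229 227 232] [168   5 232]
(277, 188) [207 212 216] [ 17  11 216]
[[579.22811448 319.30389386  24.        ]] [[581.54115419 319.28684083  24.        ]]
tcp px 277.750199539258 267.85750608376657
```

View pics/w1c.png

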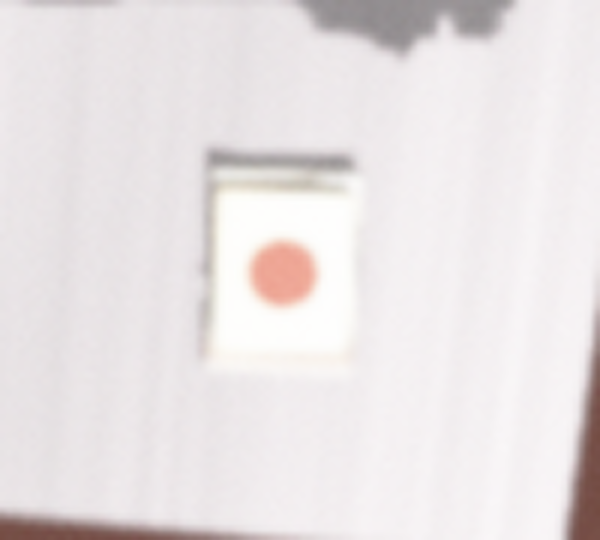

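```bash
python3 -m pendant '[{"trans":[-5, 0, 40]}, {"trans":[-5, -1, 40]}, {}, {}, {}]' 60
python3 - <<'E'
from h import *
m,im=snap("wrist","w2");s=state();print(s["ee_pos"],s["ee_rot"])
p=np.linalg.inv(m["T"])@np.array([580,319,24,1]);u=int(m["cx"]+m["fx"]*p[0]/-p[2]);v=int(m["cy"]+m["fy"]*p[1]/p[2]);print(u,v)
c=im[v-50:v+50,u-60:u+60];cv2.imwrite("pics/w2c.png",cv2.resize(c,None,fx=6,fy=6,interpolation=2));print(u-60,v-50)
E
```

```text
time_s: 4.4
ee_pos: [581.1, 320.0, 123.6]
ee_rot: [179.9, 0.2, 179.6]
force: [-0.1, 0.4, 0.0]
gripper_width: 60.0
gripper_force: 0.0
[581.09054284 320.18965278 123.72043938] [179.87424276   0.24522055 179.58126122]
276 213
216 163
```

View pics/w2c.png

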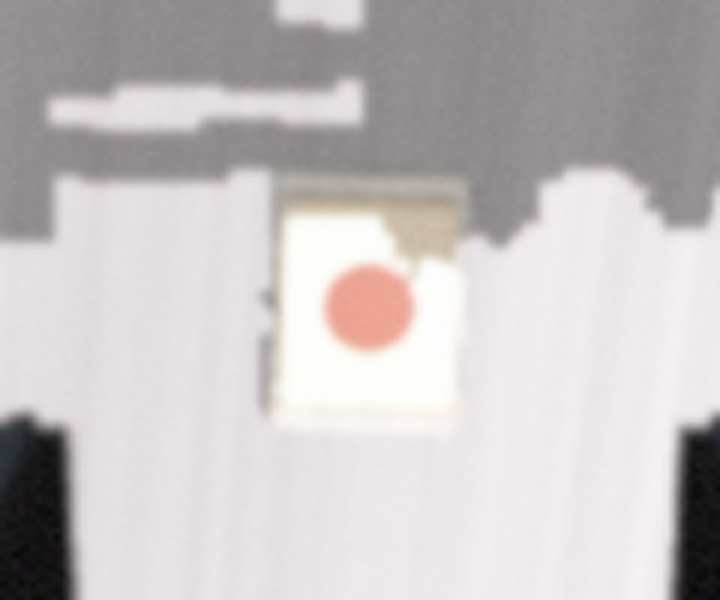

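The crop (origin 216,163, ×6) shows the wax top with corners at about (285,207), (464,210), (456,408), (273,410), and the tissue centre at (369,308).

Run:
```python
from h import *
m=camera_model("wrist")
c=np.array([(285,207),(464,210),(456,408),(273,410),(369,308)])/6-1/12*5+[216,163]
P=onz(m,c,24)[:,:2];print(P.round(1))
print("centre",P[:4].mean(0),"len",np.linalg.norm(P[3]-P[0]),np.linalg.norm(P[2]-P[1]),"w",np.linalg.norm(P[1]-P[0]),np.linalg.norm(P[2]-P[3]))
a=(P[3]+P[2]-P[0]-P[1]);print("yaw",np.degrees(np.arctan2(a[1],a[0])))
t=P[1]+P[2]-P[0]-P[3];print("yaw by y",np.degrees(np.arctan2(t[1],t[0]))-90)
im=cv2.imread("pics/w2.png");h=cv2.cvtColor(im,cv2.COLOR_BGR2HSV)
k=cv2.inRange(h,(0,60,120),(12,200,255));k[:190]=0;k[240:]=0;k[:,:250]=0;k[:,320:]=0
M=cv2.moments(k,True);print("tissue",onz(m,[(M['m10']/M['m00'],M['m01']/M['m00'])],24))
togo([P[:4].mean(0)[0],P[:4].mean(0)[1],39.5],[180,0,177.5])
```

```text
[[565.  308. ]
 [565.7 333.5]
 [595.6 332.5]
 [595.7 305.6]
 [580.1 319.9]]
centre [580.4882057  319.91076867] len 30.702441832269873 29.89145190976221 w 25.4298627570954 26.856242648789053
yaw -3.1882163361363847
yaw by y -0.5909190186497568
tissue [[580.06881823 319.84692428  24.        ]]
t 4.45 tcp [581.1 320.2 123.7] [179.87   0.25 179.58]
go [ 1.  -0.5 84.2] [0.13 0.24 2.08]
```

```bash
python3 -m pendant '[{"trans":[1, -0.5, 30], "rot":[0, 0, 2]}, {"trans":[0, 0, 30]}, {"trans":[0, 0, 12]}, {}, {}]'
python3 -c "
from h import *
togo([580.5,319.9,38.7],[180,0,177.5])"
```

```text
time_s: 4.95
ee_pos: [579.9, 319.9, 50.4]
ee_rot: [179.9, 0.1, 177.6]
force: [-0.9, 0.1, 0.4]
gripper_width: 60.3
gripper_force: 0.0
t 4.95 tcp [579.9 319.9  50.4] [1.7992e+02 1.4000e-01 1.7761e+02]
go [-0.5  0.  11.7] [0.08 0.14 0.11]
```

```bash
python3 -m pendant '[{"trans":[-0.5, 0, 6]}, {"trans":[0, 0, 5.7]}, {}, {}]'
python3 -m pendant '[{}, {}, {}, {}, {}, {}, {}]' 15 10
```

```text
time_s: 5.35
ee_pos: [579.4, 319.3, 37.0]
ee_rot: [-180.0, -0.0, 177.6]
force: [0.5, -1.1, 0.1]
gripper_width: 59.7
gripper_force: 0.0
time_s: 6.05
ee_pos: [579.5, 319.4, 37.1]
ee_rot: [180.0, 0.0, 177.6]
force: [0.1, 0.2, 0.5]
gripper_width: 24.4
gripper_force: 10.2
```

```bash
python3 -m pendant '[{}, {}, {"trans":[0, 0, -2.2]}, {}]' 32
python3 -m pendant '[{}, {}, {}, {}]' 15 10
python3 -m pendant '[{"trans":[0, 0, -20]}, {"trans":[0, 0, -40]}, {"trans":[0, 0, -50]}, {"trans":[0, 0, -50]}, {}]'
python3 -c "
from h import *
togo([560,80,200],[180,0,107])
snap('scene','s2')"
```

```text
time_s: 6.45
ee_pos: [579.6, 319.3, 39.5]
ee_rot: [180.0, 0.0, 177.6]
force: [0.3, -0.6, -0.1]
gripper_width: 31.9
gripper_force: 0.0
time_s: 6.85
ee_pos: [579.5, 319.3, 39.3]
ee_rot: [-180.0, 0.0, 177.6]
force: [-0.7, -0.7, -0.2]
gripper_width: 24.9
gripper_force: 10.0
time_s: 7.35
ee_pos: [582.9, 321.1, 207.8]
ee_rot: [179.5, 0.8, 177.6]
force: [1.1, -0.9, 0.5]
gripper_width: 24.8
gripper_force: 10.0
t 7.35 tcp [582.9 321.1 207.8] [179.54   0.79 177.6 ]
go [  12.9 -241.9    5.7] [ 0.88  0.41 70.6 ]
```

```bash
python3 -m pendant '[{"trans":[0, -46, 0], "rot":[0, 0, 8.5]}, {"trans":[7, -45, 0], "rot":[0, 0, 8.5]}, {"trans":[14, -43, 0], "rot":[0, 0, 8.5]}, {"trans":[20, -41, 0], "rot":[0, 0, 8.5]}, {"trans":[26, -38, 0], "rot":[0, 0, 8.5]}, {"trans":[31, -34, 0], "rot":[0, 0, 8.5]}, {"trans":[35, -30, 0], "rot":[0, 0, 8.5]}, {"rot":[0, 0, 8.5]}]'
python3 -c "
from h import *
togo([580,-5,200],[180,0,107])"
```

```text
time_s: 8.2
ee_pos: [356.8, 159.4, 197.4]
ee_rot: [-179.6, -0.0, 109.3]
force: [0.8, 1.0, -0.6]
gripper_width: 24.6
gripper_force: 10.0
t 8.2 tcp [356.8 159.4 197.4] [-1.7958e+02 -3.0000e-02  1.0934e+02]
go [-229.   156.1   -3.8] [-0.42 -0.02  2.34]
```

```bash
python3 -m pendant '[{"trans":[-38, 26, 0], "rot":[0, 0, 2]}, {"trans":[-38, 26, 0]}, {"trans":[-38, 26, 0]}, {"trans":[-38, 26, 0]}, {"trans":[-38, 26, 0]}, {"trans":[-38, 26, 0]}, {}, {}]'
python3 - <<'E'
from h import *
s=state();m,im=snap("wrist","w3");print(s["ee_pos"],s["ee_rot"]);np.save("w3T.npy",m["T"])
E
```

```text
time_s: 9.0
ee_pos: [581.2, -8.8, 197.1]
ee_rot: [-179.8, -0.1, 107.5]
force: [-0.6, -0.2, 0.7]
gripper_width: 24.9
gripper_force: 10.0
[581.19978872  -8.83460942 197.09938121] [-1.79769535e+02 -9.91840260e-02  1.07509397e+02]
```

View pics/w3.png

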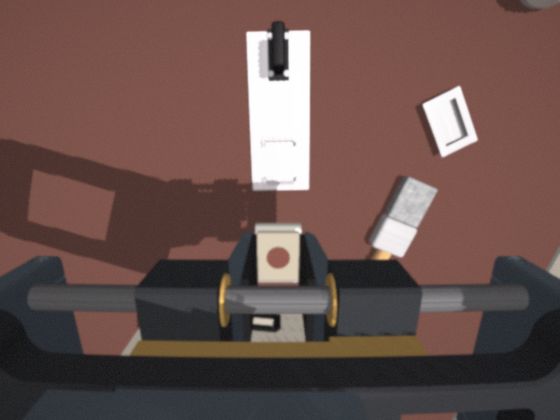

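The wrist view shows the carrier almost aligned, with corners near (248,32), (310,31), (309,189), (253,190), nest brackets at rows 142 and 181, and the block held between the fingers at (278,257).

Run:
```python
from h import *
m=camera_model("wrist");m["T"]=np.load("w3T.npy");im=cv2.imread("pics/w3.png")
k=cv2.inRange(cv2.cvtColor(im,cv2.COLOR_BGR2HSV),(0,0,150),(180,60,255))
k[:,:200]=0;k[:,350:]=0;k[200:]=0;k=cv2.morphologyEx(k,cv2.MORPH_CLOSE,np.ones((3,3)))
c=max(cv2.findContours(k,0,1)[0],key=cv2.contourArea).reshape(-1,2).astype(float)
P=onz(m,c,4)[:,:2];r=cv2.minAreaRect(P.astype(np.float32));print(r);B=cv2.boxPoints(r);print(B)
a=min([B[i]-B[(i+1)%4] for i in range(4)],key=lambda v:abs(np.linalg.norm(v)-165)+ (1000 if v[1]>0 else 0))
x=a/np.linalg.norm(a);ctr=np.array(r[0]);nest=ctr+x*(-133+32)/-2;g=nest-110*x
print("yaw",np.degrees(np.arctan2(x[1],x[0])),"nest",nest,"grip",g)
# bracket check
k2=onz(m,[(279,142),(279,181),(279,161)],10);print(k2)
# held block tissue at z~tcp-19+4.5
s=state();print(onz(m,[(278,258)],s["ee_pos"][2]-19+4.5),s["ee_pos"])
print(onz(m,[(279,20),(279,78)],54),onz(m,[(290,70)],4))
```

```text
((557.5545654296875, 75.99142456054688), (67.53585052490234, 168.27195739746094), 18.663270950317383)
[[498.6383   144.89723 ]
 [552.4863   -14.526243]
 [616.4708     7.085617]
 [562.6228   166.5091  ]]
yaw -71.336716 nest [573.71486282  28.14694214] grip [538.51421356 132.36264801]
[[566.08365288  48.55846281  10.        ]
 [579.11877917   7.40855328  10.        ]
 [572.3300085   28.83865053  10.        ]]
[[582.91698281  -7.26982731 183.09205163]] [580.63259443  -8.14499029 197.59205163]
[[533.57716702 151.03762594  54.        ]
 [548.05842873 105.29340774  54.        ]] [[554.69139476 122.93892565   4.        ]]
```

```bash
python3 -c "
from h import *
togo([572,28,60],[180,0,108.7])"
```

```text
t 9.05 tcp [580.6  -8.1 197.6] [-1.7979e+02 -9.0000e-02  1.0758e+02]
go [ 36.8   3.2 137.6] [-0.2  -0.09 -1.12]
```

```bash
python3 -m pendant '[{"trans":[18, 1.5, 20], "rot":[-0.2, 0, -1.1]}, {"trans":[18.8, 1.7, 25]}, {"trans":[0, 0, 30]}, {"trans":[0, 0, 30]}, {"trans":[0, 0, 30]}, {}, {}]'
python3 - <<'E'
from h import *
s=state();m,im=snap("wrist","w4");print(s["ee_pos"],s["ee_rot"]);np.save("w4T.npy",m["T"])
c=im[20:300,160:400];cv2.imwrite("pics/w4c.png",cv2.resize(c,None,fx=2.1,fy=2.1,interpolation=2))
E
```

```text
time_s: 9.75
ee_pos: [573.1, 28.5, 64.6]
ee_rot: [179.9, -0.0, 108.8]
force: [0.9, -0.3, 0.3]
gripper_width: 25.1
gripper_force: 10.0
[573.08230573  28.53782271  64.61625656] [ 1.79850209e+02 -1.61434610e-02  1.08765208e+02]
```

View pics/w4c.png

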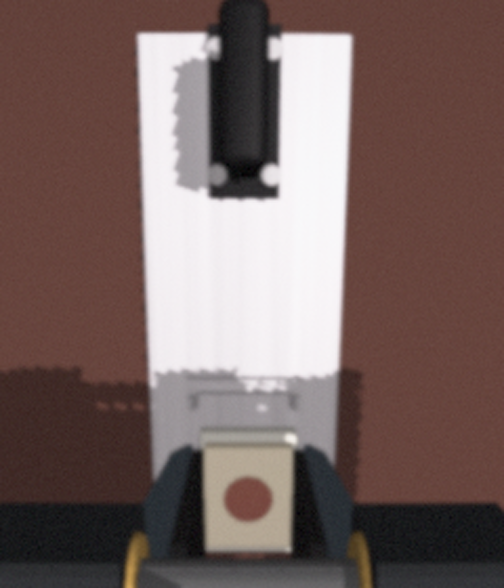

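The crop shows the tray, handle and bracket midline at column ~245 and the block midline at ~248.5, with the rotation aligned. The rear bracket's top is at crop row ~395.

Run:
```python
from h import *
m=camera_model("wrist");m["T"]=np.load("w4T.npy")
f=lambda x,y:(x/2.1+160-.3,y/2.1+20-.3)
s=state();R=Ro.from_euler('xyz',s["ee_rot"],degrees=True);T=s["ee_pos"]
for n,p,z in [("brk top",f(244,381),12),("brk in",f(244,395),12),("brk in low",f(244,405),8),("tissue",f(248,499),T[2]-14.8),("wax near",f(249,446),T[2]-14.8),("wax far",f(249,551),T[2]-14.8),("edgeL",f(152,420),4),("edgeR",f(341,420),4),("rear",f(245,35),4),("hnd",f(245,195),4)]:
    print(n,np.round(R.inv().apply(onz(m,[p],z)[0]-T),1))
togo([573,28.5,45])
```

```text
brk top [26.8 -0.4 53.6]
brk in [21.9 -0.4 53.6]
brk in low [17.3 -0.4 57.6]
tissue [ 1.9  1.  14.8]
wax near [17.9  1.3 14.8]
wax far [-14.7   1.3  14.8]
edgeL [ 10.7 -32.7  61.4]
edgeR [10.6 33.6 61.8]
rear [132.9   0.   61.5]
hnd [86.  -0.  61.5]
t 9.8 tcp [574.2  28.4  65.6] [1.7971e+02 3.0000e-02 1.0875e+02]
go [ 0.5 -1.2 20.6] [0. 0. 0.]
```

```bash
python3 -m pendant '[{"trans":[-0.6, -1.1, 10]}, {"trans":[0, 0, 10]}, {"trans":[0, 0, 5]}, {"trans":[0, 0, 4]}, {}]'
python3 -m pendant '[{"trans":[0, 0, 1.5]}, {}]'
```

```text
time_s: 10.3
ee_pos: [572.8, 26.8, 34.6]
ee_rot: [179.9, -0.0, 108.7]
force: [0.2, -0.2, -0.3]
gripper_width: 24.9
gripper_force: 10.0
time_s: 10.5
ee_pos: [573.2, 26.8, 33.7]
ee_rot: [179.8, 0.0, 108.7]
force: [-0.8, 0.2, 0.1]
gripper_width: 24.9
gripper_force: 10.0
```

```bash
python3 -m pendant '[{"trans":[0.7, -0.4, 0.8]}, {"trans":[0, 0, 0.8]}, {"trans":[0, 0, 0.7]}, {}]'
python3 -m pendant '[{"trans":[0, 0, 0.7]}, {}]'
```

```text
time_s: 10.9
ee_pos: [572.6, 27.4, 31.4]
ee_rot: [179.8, 0.0, 108.7]
force: [-0.1, -0.3, -0.1]
gripper_width: 25.1
gripper_force: 10.0
time_s: 11.1
ee_pos: [572.7, 27.4, 31.3]
ee_rot: [179.8, 0.0, 108.7]
force: [-1.4, -0.2, 4.8]
gripper_width: 24.5
gripper_force: 10.0
```

Contact comes at the expected seated height (31.3). I'll release, rise and check.

```bash
python3 -m pendant '[{}, {}, {}]' 40
python3 -m pendant '[{"trans":[0, 0, -15]}, {"trans":[0, 0, -30]}, {"trans":[-15, 0, -40]}, {"trans":[-15, 0, -40]}, {}, {}]'
python3 - <<'E'
from h import *
s=state();m,im=snap("wrist","w5");np.save("w5T.npy",m["T"])
print(s["ee_pos"],s["ee_rot"]);snap("side","s5")
p=np.linalg.inv(m["T"])@np.array([573,28,10,1]);u=int(m["cx"]+m["fx"]*p[0]/-p[2]);v=int(m["cy"]+m["fy"]*p[1]/p[2]);print(u,v)
c=im[0:v+60,u-70:u+70];cv2.imwrite("pics/w5c.png",cv2.resize(c,None,fx=2.4,fy=2.4,interpolation=2)[:600]);print(c.shape)
E
```

```text
time_s: 11.4
ee_pos: [572.5, 27.4, 30.5]
ee_rot: [179.8, 0.0, 108.7]
force: [0.5, -0.1, -0.0]
gripper_width: 40.0
gripper_force: 0.0
time_s: 12.0
ee_pos: [582.0, -1.4, 156.4]
ee_rot: [179.7, 0.0, 108.7]
force: [-0.2, 0.3, -0.3]
gripper_width: 40.1
gripper_force: 0.0
[582.01518401  -1.38095976 156.36880684] [1.79710925e+02 3.08307721e-02 1.08662775e+02]
275 173
(233, 140, 3)
```

View pics/w5c.png

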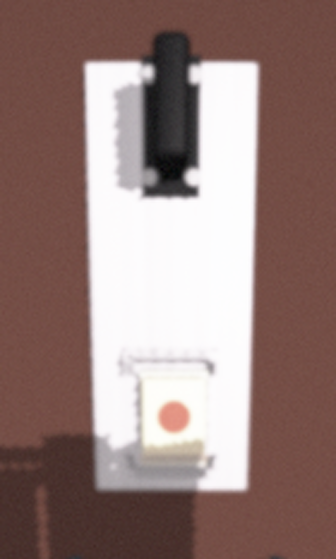

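The block sits flat between both brackets. The tray's corners in the crop are (84,62), (259,62), (247,490), (96,490), with the handle at column 171.

Run:
```python
from h import *
m=camera_model("wrist");m["T"]=np.load("w5T.npy")
q=np.array([(84,62),(259,62),(247,490),(96,490)])/2.4-.3+[205,0]
P=onz(m,q,4)[:,:2];print(P.round(1))
r=(P[0]+P[1])/2;f=(P[2]+P[3])/2;x=(f-r)/np.linalg.norm(f-r);print("len",np.linalg.norm(f-r),np.linalg.norm(P[0]-P[1]),np.linalg.norm(P[2]-P[3]),"yaw",np.degrees(np.arctan2(x[1],x[0])))
c=(r+f)/2;print("nest",c+50.5*x,"grip",c-59.5*x,"hand top",onz(m,np.array([(172,35),(172,155)])/2.4-.3+[205,0],54))
g=c-59.5*x
togo([g[0],g[1],110],[180,0,180+np.degrees(np.arctan2(x[1],x[0]))])
```

```text
[[499.7 144.5]
 [562.  165.6]
 [614.8   7.6]
 [553.  -13.2]]
len 166.52022891140845 65.81728421131817 65.18373659181988 yaw -71.4078974751269
nest [573.47035591  28.26728662] grip [538.39920234 132.52664681] hand top [[532.94011879 148.97088788  54.        ]
 [544.18907281 115.56482686  54.        ]]
t 12.1 tcp [580.6  -0.9 154.3] [ 1.7996e+02 -6.0000e-02  1.0871e+02]
go [139.9   2.8  44.4] [ 0.04 -0.06  0.12]
```

```bash
python3 -m pendant '[{"trans":[35, 0.5, 0]}, {"trans":[35, 0.5, 0]}, {"trans":[35, 0.5, 0]}, {"trans":[35, 0.5, 20]}, {"trans":[0, 0, 25]}, {}, {}]' 50
python3 -c "
from h import *
togo([538-.6,132.4-.2,38],[180,0,108.6])"
```

```text
time_s: 12.8
ee_pos: [538.2, 132.1, 109.7]
ee_rot: [180.0, -0.0, 108.7]
force: [0.8, -0.2, 0.3]
gripper_width: 49.7
gripper_force: 0.0
t 12.8 tcp [538.2 132.1 109.7] [179.97  -0.   108.73]
go [ 0.3 -0.7 71.7] [ 0.03 -0.    0.13]
```

```bash
python3 -m pendant '[{"trans":[0.3, -0.7, 24]}, {"trans":[0, 0, 24]}, {"trans":[0, 0, 15]}, {"trans":[0, 0, 8]}, {}, {}]'
python3 -m pendant '[{}, {}, {}, {}, {}, {}, {}, {}]' 5 45
```

```text
time_s: 13.4
ee_pos: [539.3, 132.1, 40.6]
ee_rot: [179.7, 0.0, 108.7]
force: [-0.9, 0.4, -0.1]
gripper_width: 49.9
gripper_force: 0.0
time_s: 14.2
ee_pos: [538.0, 132.2, 39.9]
ee_rot: [179.9, -0.0, 108.7]
force: [-2.4, -0.5, 4.5]
gripper_width: 12.0
gripper_force: 45.0
```

```bash
python3 -m pendant '[{"trans":[0, 0, -10]}, {"trans":[0, 0, -20]}, {"trans":[0, 0, -20]}, {"trans":[0, 0, -11]}, {}, {}, {}]'
python3 - <<'E'
from h import *
for i in range(1):
    m,a=snap("side","s6");m,b=snap("scene","c6")
a=cv2.imread("pics/side0.png");b=cv2.imread("pics/scene0.png")
A=cv2.resize(a[70:170,235:335],None,fx=5,fy=5,interpolation=2);B=cv2.resize(b[120:245,75:235],None,fx=4.8,fy=4.8,interpolation=2)
A=cv2.resize(a[70:170,236:336],None,fx=4,fy=4,interpolation=2);B=cv2.resize(b[125:245,140:235],None,fx=4,fy=4,interpolation=2)
h=max(A.shape[0],B.shape[0]);C=np.zeros((h,A.shape[1]+B.shape[1],3),np.uint8);C[:A.shape[0],:A.shape[1]]=A;C[:B.shape[0],A.shape[1]:]=B;print(C.shape);cv2.imwrite("pics/rd.png",C)
E
```

```text
time_s: 14.9
ee_pos: [537.5, 132.1, 99.7]
ee_rot: [179.9, -0.0, 108.7]
force: [-0.1, 0.1, -1.5]
gripper_width: 11.6
gripper_force: 45.0
(480, 780, 3)
```

View pics/rd.png

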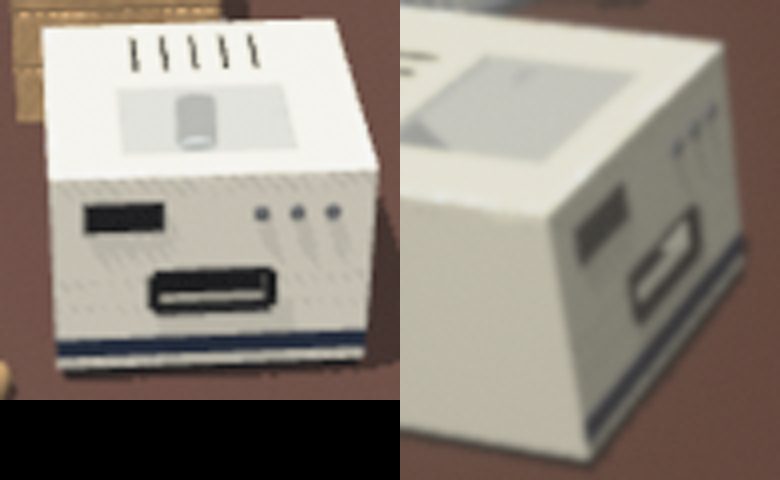

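The reader crop (side view on the left, ×4, origin 236,70) shows the top front edge from (48,183) to (377,169) and the lip ring spanning columns 149–275 and rows 268–312. In the scene view (×4, origin 140,125) the top front edge runs from (549,218) to (722,43).

Run:
```python
from h import *
ms,mc=camera_model("side"),camera_model("scene")
fs=lambda p:np.array(p)/4-.4+[236,70]
fc=lambda p:(np.array(p)-[400,0])/4-.4+[140,125]
for n,m,f,pts in [("side",ms,fs,[(48,183),(377,169)]),("scene",mc,fc,[(549,218),(722,43)])]:
    P=onz(m,[f(p) for p in pts],150)[:,:2];d=P[1]-P[0]
    if d[0]<0:d=-d
    yaw=np.degrees(np.arctan2(-d[0],d[1]))
    x=np.array([d[1],-d[0]])/np.linalg.norm(d)
    print(n,P.round(1),"w",np.linalg.norm(d),"x dir yaw",np.degrees(np.arctan2(x[1],x[0])),"mid",P.mean(0))
P=onz(ms,[fs(p) for p in [(149,292),(275,286),(212,289)]],69);print(P.round(1),np.linalg.norm(P[1]-P[0]))
P=onz(mc,[fc(p) for p in [(629,298),(703,228),(666,265)]],69);print(P.round(1),np.linalg.norm(P[1]-P[0]))
# bottom front edge z~0
P=onz(ms,[fs((57,368)),fs((365,358))],0);print("bot side",P.round(1))
P=onz(mc,[fc((588,462)),fc((746,262))],0);print("bot scene",P.round(1))
# carrier held: check its position in both cams vs TCP
```

```text
side [[ 677.3 -113.5]
 [ 482.1 -156.8]] w 200.02345257055936 x dir yaw -77.49476227789158 mid [ 579.68969641 -135.17983028]
scene [[ 679.3 -116.3]
 [ 481.3 -159.3]] w 202.64168904011822 x dir yaw -77.72344772679327 mid [ 580.29763353 -137.8001984 ]
[[ 618.5 -127.6   69. ]
 [ 540.5 -145.2   69. ]
 [ 579.6 -136.4   69. ]] 79.94578128003764
[[ 617.4 -131.2   69. ]
 [ 540.7 -139.7   69. ]
 [ 582.1 -134.1   69. ]] 77.15525190783788
bot side [[ 681.3 -135.4    0. ]
 [ 481.2 -174.     0. ]]
bot scene [[ 668.8 -128.3    0. ]
 [ 465.9 -169.2    0. ]]
```

```bash
python3 -c "
from h import *
togo([543.5,29.5,101],[180,0,102.4])"
```

```text
t 15.0 tcp [537.7 132.1  99.8] [ 1.7991e+02 -1.0000e-02  1.0870e+02]
go [-99.1 -27.4  -1.3] [ 0.09 -0.01  6.3 ]
```

```bash
python3 -m pendant '[{"trans":[-17, -5, 0]}, {"trans":[-17, -5, 0]}, {"trans":[-17, -5, 0]}, {"trans":[-17, -5, 0]}, {"trans":[-17, -4, -0.6]}, {"trans":[-14, -3.4, -0.7]}, {"rot":[0, 0, 3]}, {"rot":[0, 0, 3.3]}]'
python3 -m pendant '[{}, {}, {}]'
python3 - <<'E'
from h import *
togo([543.5,29.5,101],[180,0,102.4])
ms,a=snap("side","s7");mc,b=snap("scene","c7")
A=cv2.resize(a[125:220,246:336],None,fx=4,fy=4,interpolation=2);B=cv2.resize(b[150:260,160:260],None,fx=4,fy=4,interpolation=2)
h=max(len(A),len(B));C=np.zeros((h,A.shape[1]+B.shape[1],3),np.uint8);C[:len(A),:A.shape[1]]=A;C[:len(B),A.shape[1]:]=B;cv2.imwrite("pics/pre.png",C);print(A.shape,B.shape)
E
```

```text
time_s: 15.8
ee_pos: [543.9, 29.0, 101.6]
ee_rot: [179.8, -0.0, 102.2]
force: [-0.1, 0.4, -2.2]
gripper_width: 11.7
gripper_force: 45.0
time_s: 16.1
ee_pos: [544.0, 29.7, 101.8]
ee_rot: [179.8, -0.0, 102.5]
force: [0.5, 0.6, -1.8]
gripper_width: 12.0
gripper_force: 45.0
t 16.1 tcp [544.   29.7 101.8] [ 1.7981e+02 -2.0000e-02  1.0246e+02]
go [-0.1 -0.5  0.8] [ 0.19 -0.02  0.06]
(380, 360, 3) (440, 400, 3)
```

View pics/pre.png

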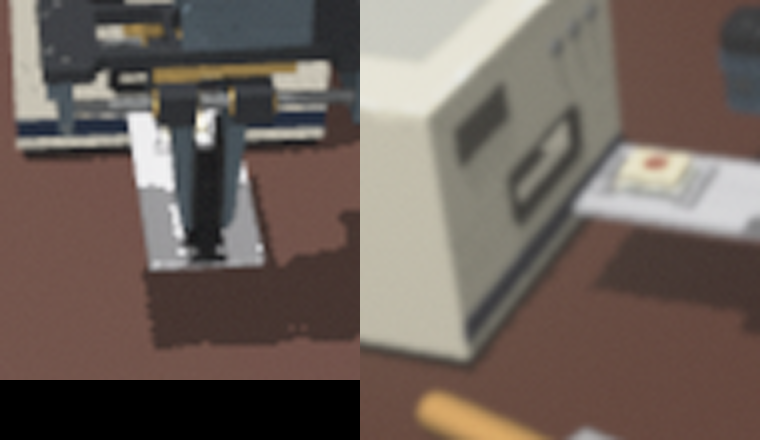

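The combined picture shows the carrier level before the slot with the block in its nest. In the side crop (×4, origin 246,125) its rear corners are at (150,270) and (265,262). In the scene crop (×4, origin 160,150, shifted 360) its front corners are at (577,208) and (625,145).

Run:
```python
from h import *
ms,mc=camera_model("side"),camera_model("scene");s=state();T=s["ee_pos"][:2];zt=s["ee_pos"][2]-39.9+4
y=np.radians(s["ee_rot"][2]-180);x=np.array([np.cos(y),np.sin(y)]);n=np.array([-x[1],x[0]])
fs=lambda p:np.array(p)/4-.4+[246,125]
fc=lambda p:(np.array(p)-[360,0])/4-.4+[160,150]
loc=lambda P:np.c_[(P[:,:2]-T)@x,(P[:,:2]-T)@n]
print(zt,"side rear corners (expect -23,+-32)",loc(onz(ms,[fs(p) for p in [(150,270),(265,262),(130,115)]],zt)).round(1))
print("scene front corners (142,+-32)",loc(onz(mc,[fc(p) for p in [(577,208),(625,145)]],zt)).round(1))
# tissue centroids in both by colour; z top = zt+12, expect (110,0)
im=cv2.imread("pics/c7.png");h=cv2.cvtColor(im,cv2.COLOR_BGR2HSV)
k=cv2.inRange(h,(0,70,120),(14,255,255));k2=np.zeros_like(k);k2[182:198,225:242]=k[182:198,225:242];M=cv2.moments(k2,True)
c=(M['m10']/M['m00'],M['m01']/M['m00']);print(c,M['m00'],loc(onz(mc,[c],zt+12)).round(1))
# reader in the tool-local frame from same cams (z150 edge ends, side0 measured)
for nme,P in [("side",[(677.3,-113.5),(482.1,-156.8)]),("scene",[(679.3,-116.3),(481.3,-159.3)])]: print(nme,loc(np.array(P)).round(1),loc(np.array(P)).mean(0))
# front-edge of reader from side: panel navy stripe ends etc. handle top centre
```

```text
65.9901903262114 side rear corners (expect -23,+-32) [[-30.4  30.9]
 [-28.5 -33.4]
 [124.5  29.3]]
scene front corners (142,+-32) [[137.9  32.8]
 [138.  -33. ]]
(233.42857142857142, 190.14285714285714) 14.0 [[107.6  -1.3]]
side [[ 168.6   99.3]
 [ 168.8 -100.7]] [168.72148594  -0.68025109]
scene [[ 171.8  100.6]
 [ 171.1 -102. ]] [171.43852143  -0.66548027]
```

Run:
```python
from h import *
s=state();T=s["ee_pos"][:2];zu=s["ee_pos"][2]-39.9
y=np.radians(s["ee_rot"][2]-180);x=np.array([np.cos(y),np.sin(y)]);n=np.array([-x[1],x[0]])
def edge(cam,f,cols,r0,axis,z,lab):
    m=camera_model(cam);g=cv2.cvtColor(cv2.imread(f),cv2.COLOR_BGR2GRAY).astype(float)
    pts=[]
    for u in cols:
        c,d=r0(u);v=np.arange(c-d,c+d+1)
        p=g[v,u] if axis==0 else g[u,v]
        dd=np.diff(p);i=np.argmax(np.abs(dd));
        w=np.abs(dd[max(0,i-2):i+3]);q=(np.arange(max(0,i-2),max(0,i-2)+len(w))+.5)@w/w.sum()+v[0]
        pts.append((u,q) if axis==0 else (q,u))
    P=onz(m,pts,z)[:,:2]-T;L=np.c_[P@x,P@n];fit=np.polyfit(L[:,0],L[:,1],1)
    print(lab,"slope deg",np.degrees(np.arctan(fit[0])).round(2),"lat@front",np.polyval(fit,140).round(2),"lat@0",np.polyval(fit,0).round(2),"res",np.std(L[:,1]-np.polyval(fit,L[:,0])).round(2),L[[0,-1]].round(0).tolist())
# scene near-side lower edge: crop (577,213)->(755,238) => full (214,203)->(258,209.5)
edge("scene","pics/c7.png",range(218,264,2),lambda u:(int(203+(u-214)*.148),5),0,zu,"scene near bottom edge")
# side left edge: crop (130,115)->(150,270) full (278.5,153.7)->(283.5,192.5)
edge("side","pics/s7.png",range(156,190,2),lambda v:(int(278.5+(v-153.7)*.129),5),1,zu+4,"side left edge")
edge("side","pics/s7.png",range(176,189,1),lambda v:(int(309.5+(v-176)*.25),5),1,zu+4,"side right edge")
```

```text
scene near bottom edge slope deg 0.07 lat@front 30.86 lat@0 30.7 res 3.34 [[130.0, 30.0], [35.0, 34.0]]
side left edge slope deg 0.3 lat@front 31.68 lat@0 30.93 res 0.19 [[113.0, 31.0], [-15.0, 31.0]]
side right edge slope deg 4.42 lat@front -22.71 lat@0 -33.54 res 2.35 [[26.0, -24.0], [-21.0, -34.0]]
```

```bash
python3 -m pendant '[{"trans":[-10, 0, 0.4]}, {"trans":[-8, 0, 0.4]}, {"trans":[-4, 0, 0]}, {}, {}]'
python3 -c "
from h import *
togo([580+.2147*-148,-136.5+.9767*148,100.9],[180,0,102.4])"
python3 -m pendant '[{"trans":[-2, 0, 0]}, {"trans":[-2, 0, 0]}, {"trans":[-2, 0, 0]}, {"trans":[-2, 0, 0]}, {}]'
```

```text
time_s: 16.7
ee_pos: [548.7, 7.9, 101.1]
ee_rot: [179.8, -0.0, 102.4]
force: [0.4, 0.5, -1.1]
gripper_width: 11.8
gripper_force: 45.0
t 16.7 tcp [548.7   7.9 101.1] [ 1.7981e+02 -3.0000e-02  1.0237e+02]
go [ 0.2 -0.4  0.2] [ 0.19 -0.03 -0.03]
time_s: 17.2
ee_pos: [550.5, 0.1, 101.1]
ee_rot: [179.8, -0.0, 102.4]
force: [-0.0, -0.4, -1.6]
gripper_width: 11.9
gripper_force: 45.0
```

```bash
python3 -m pendant '[{"trans":[-2, 0, 0.1], "rot":[0.19, 0, 0]}, {"trans":[-2, 0, 0]}, {"trans":[-2, 0, 0]}, {}]'
python3 -m pendant '[{"trans":[-2, 0, 0]}, {"trans":[-2, 0, 0]}, {"trans":[-2, 0, 0]}, {}]'
python3 -c "
from workcell import *
s=state();print(s['force'],s['torque'],s['ee_pos'],s['ee_rot'])"
```

```text
time_s: 17.6
ee_pos: [551.8, -5.8, 101.0]
ee_rot: [180.0, -0.0, 102.4]
force: [0.4, 0.2, -1.5]
gripper_width: 11.6
gripper_force: 45.0
time_s: 18.0
ee_pos: [553.1, -11.6, 101.0]
ee_rot: [180.0, -0.0, 102.4]
force: [-0.9, 0.1, -1.6]
gripper_width: 12.0
gripper_force: 45.0
[-0.94991268  0.08196167 -1.59903295] [ 0.0768435  -0.07994485 -0.01910864] [553.10864817 -11.6243246  101.02993773] [ 1.79986909e+02 -9.77761339e-03  1.02386402e+02]
```

```bash
for i in 1 2 3; do python3 -m pendant '[{"trans":[-3, 0, 0]}, {"trans":[-3, 0, 0]}, {}]' | grep -E 'pos|force:'; python3 -c "
from workcell import *
print(state()['torque'].round(3))"; done
```

```text
ee_pos: [554.4, -17.6, 101.0]
force: [-0.3, -0.3, -1.8]
gripper_force: 45.0
[ 0.054 -0.056  0.041]
ee_pos: [555.7, -23.5, 101.1]
force: [-0.0, 0.4, -2.0]
gripper_force: 45.0
[ 0.124 -0.144 -0.013]
ee_pos: [557.1, -29.3, 101.1]
force: [1.3, -0.2, -2.4]
gripper_force: 45.0
[ 0.022 -0.116 -0.024]
```

```bash
for i in 1 2 3; do python3 -m pendant '[{"trans":[-3, 0, 0]}, {"trans":[-3, 0, 0]}, {"trans":[-3, 0, 0]}, {}]' | grep -E 'pos|force:'; python3 -c "
from workcell import *
print(state()['torque'].round(3))"; done
python3 - <<'E'
from h import *
togo([566,-73,100.9],[180,0,102.4])
snap("scene","c8");snap("side","s8")
E
```

```text
ee_pos: [559.0, -38.1, 101.0]
force: [-0.6, 0.6, -0.6]
gripper_force: 45.0
[ 0.036 -0.103  0.008]
ee_pos: [560.9, -46.9, 101.0]
force: [-0.5, -0.2, -1.6]
gripper_force: 45.0
[ 0.071 -0.083 -0.049]
ee_pos: [562.8, -55.7, 101.0]
force: [-0.1, -0.1, -2.2]
gripper_force: 45.0
[ 0.074 -0.056 -0.007]
t 20.1 tcp [562.8 -55.7 101. ] [ 1.7998e+02 -1.0000e-02  1.0238e+02]
go [-17.6  -0.6   0.1] [ 0.02 -0.01 -0.02]
```

```bash
python3 -m pendant '[{"trans":[-4, 0, 0]}, {"trans":[-4, 0, 0]}, {"trans":[-4, 0, 0]}, {"trans":[-3, 0, 0]}, {"trans":[-2.5, 0, 0]}, {}, {}]'
python3 - <<'E'
from h import *
s=state();T=s["ee_pos"];print(T,s["ee_rot"],s["force"],s["torque"])
x=np.array([.2147,-.9767]);n=np.array([.9767,.2147])
ms,a=snap("side","s9");mc,b=snap("scene","c9")
def prof(im,m,lat,z,lo,hi):
    t=np.arange(lo,hi,1.0);acc=0
    for l in lat:
        W=np.c_[T[:2]+t[:,None]*x+l*n,np.full(len(t),z)]
        Tc=np.linalg.inv(m["T"]);C=W@Tc[:3,:3].T+Tc[:3,3]
        K=np.array([[m["fx"],0,m["cx"]],[0,m["fy"],m["cy"]],[0,0,1]])
        uv=cv2.projectPoints(C*[1,-1,-1],np.zeros(3),np.zeros(3),K,np.array(m["D"],float))[0].astype(np.float32)
        acc=acc+cv2.remap(im,uv[...,0],uv[...,1],cv2.INTER_LINEAR).mean(2).ravel()
    return t,(acc/len(lat)).round().astype(int)
for nm,m,im in(("side",ms,a),("scene",mc,b)):
    t,p=prof(im,m,[-26,-22,22,26],61+4,-45,-5);print(nm,"rear",t[0],p.tolist())
    t,p=prof(im,m,[-90,-80,80,90],150,45,85);print(nm,"panel top",t[0],p.tolist())
E
```

```text
time_s: 20.9
ee_pos: [566.4, -72.4, 101.0]
ee_rot: [180.0, -0.0, 102.4]
force: [0.2, -0.0, -2.3]
gripper_width: 11.6
gripper_force: 45.0
[566.43929519 -72.43688762 100.99553809] [ 1.79991851e+02 -2.13468829e-02  1.02390969e+02] [ 0.24485379 -0.04039666 -2.30920459] [ 0.05460423 -0.08604542 -0.07145165]
side rear -45.0 [57, 57, 57, 57, 58, 58, 59, 60, 63, 71, 79, 86, 95, 108, 120, 133, 144, 148, 152, 156, 160, 159, 158, 156, 154, 154, 154, 154, 154, 154, 154, 154, 154, 154, 154, 154, 154, 154, 154, 155]
side panel top 45.0 [85, 84, 84, 83, 82, 81, 81, 82, 82, 82, 83, 83, 84, 85, 86, 86, 87, 87, 88, 88, 89, 91, 92, 94, 96, 98, 99, 100, 101, 102, 102, 102, 102, 101, 101, 100, 100, 99, 98, 98]
scene rear -45.0 [55, 55, 55, 55, 55, 56, 56, 56, 56, 56, 56, 56, 57, 58, 62, 68, 77, 87, 98, 108, 115, 120, 123, 124, 126, 126, 127, 128, 128, 125, 122, 117, 112, 106, 100, 95, 92, 90, 91, 91]
scene panel top 45.0 [68, 69, 70, 72, 76, 80, 84, 88, 91, 94, 95, 96, 95, 96, 96, 96, 96, 97, 98, 100, 103, 108, 114, 122, 130, 136, 141, 145, 149, 153, 157, 161, 165, 169, 172, 175, 178, 180, 182, 183]
```

```bash
python3 -m pendant '[{"trans":[-1.2, 0, 0]}, {"trans":[-1, 0, 0]}, {}, {}]'
for i in 1 2 3 4; do python3 -m pendant '[{}]'|grep -E 'pos|force:'; python3 -c "
from workcell import *
print(state()['torque'].round(3))"; done
```

```text
time_s: 21.4
ee_pos: [566.9, -74.5, 101.0]
ee_rot: [180.0, -0.0, 102.4]
force: [-0.1, 0.2, -0.9]
gripper_width: 11.8
gripper_force: 45.0
ee_pos: [566.9, -74.5, 101.0]
force: [-0.6, 0.1, -1.4]
gripper_force: 45.0
[ 0.005 -0.067 -0.018]
ee_pos: [566.9, -74.5, 101.0]
force: [-0.4, 0.4, -1.4]
gripper_force: 45.0
[ 0.117 -0.069  0.009]
ee_pos: [566.9, -74.5, 101.0]
force: [0.2, 0.3, -1.7]
gripper_force: 45.0
[ 0.079 -0.107  0.018]
ee_pos: [566.9, -74.6, 101.0]
force: [-0.8, 0.8, -2.2]
gripper_force: 45.0
[ 0.095 -0.082 -0.063]
```

```bash
python3 -c "
from workcell import *
print(job_done())"
```

```text
the job is handed in; nothing more can be done
None
```

I seated the standard block in the carrier's nest and passed the carrier through the slot with no contact force felt. I handed the job in at about 22 s, holding it by the handle on the reading spot (depth good to about 2 mm by camera); the wrist carried only the carrier's own weight (about 1.6 N), and I did not touch the other items.

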